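# Shim the motor pad and hold the belt tensioner back

## Robot

A 6-joint arm with a two-finger parallel gripper is mounted at the origin on the work surface. World frame = base frame: x ahead of the robot, y to its left, z up, the work surface at z = 0. Lengths are in m, angles in rad, forces in N, time in s.
With the tool pointing down it reaches from about 0.35 to 0.775 m from the base axis. Payload 5.5 kg.
Tool frame: the origin (TCP) lies between the finger pads; the fingertips stand 14 mm ahead of it and the grasp point (between the pads) lies 5 mm behind it; z points along the fingers, y is the line along which they close (so a half turn about z gives the same grasp; the last joint's range is limited). The gripper opens to 85 mm and grips with 20 to 120 N. Pads are 22 mm wide; open, the fingers measure 114 mm over their backs; the gripper's body (76 mm by 85 mm) begins 54 mm behind the grasp point. The pads swing forward as they close: fully open they stand 13 mm farther back than shut.
Start: joints at [-0.14, 0.313, 0.046, 1.304, 0, 1.431], TCP at [0.575, -0, 0.245] pointing down, gripper open.
Joint ranges: [-2.76, 2.76], [-0.86, 1.69], [-1.03, 1.26], [-2.2, 2.34], [-1.47, 1.5], [-3.14, 3.14]. Speed limits (rad/s): [2.57, 2.57, 3.14, 3.14, 3.14, 3.14].

## Interface

Orientations are given as a 3x3 rotation matrix whose columns are the frame's x, y, z axes.
In Python, from station import robot gives the robot as it stands.
- The arm moves only by the tool creep_tool, called after ">>>" by a JSON object that holds its "method" and its "body", one argument or row to a line. Schema: {"type":"object","properties":{"deltas":{"type":"array","items":{"type":"object","properties":{"jaw":{"type":"number"},"d":{"type":"array","items":{"type":"number"},"minItems":3,"maxItems":3},"turn":{"type":"number"}},"additionalProperties":false,"required":["jaw"]},"minItems":1,"maxItems":8},"grip_n":{"type":"number"},"only":{"type":"string"},"quiet":{"type":"boolean"},"lines":{"type":"string"}},"required":["deltas"],"additionalProperties":false}. deltas is a list of rows, 1 to 8 of them, each an object with the fields jaw (the opening from 0.0 (shut) to 1.0 (fully open)), d (a list: dx, dy, dz in units of 25 mm), turn (a turn about the tool's z in units of 0.1 rad); a field left out counts as zero (the opening has to be given); each row is the pose to reach, as a shift and turn from the pose commanded when the call began, along the tool's axes at that moment; what a row does not reach only later rows make up. A row lasts 1/10 s, in which the tool goes at most 0.05 m and 0.15 rad, less where a joint would pass 70% of its speed; a pose out of reach is approached as far as the arm can. The fingers move at their own pace and stop on an object; grip_n is the grip in N (left out, the last holds). Time passes only in rows, so rows that do not move let the fingers close. The tool returns the time, the measured TCP pose, the force, the opening and the grip force at its end. only (a regular expression) keeps the lines of the reply that match it, lines (a string "A,B") keeps lines A to B, and quiet returns only ok. Input that does not fit is refused with a message, and nothing moves.
- robot.read_state(): the state, without advancing time (a new reading comes with each control period).
- robot.read_camera(name): name is "scene" or "side" or "wrist"; returns a dict with "frame" (384x512x3 uint8, red, green, blue), "depth" (384x512 float32, m along the optical axis (not along the pixel's ray), 0 where there is no reading), "camera_matrix" (3x3 intrinsics, pixels), "k1" (the pictures are not rectified: a ray, as slopes to the right and down, at radius r is drawn at 1 + k1 r^2 times it, then the intrinsics apply), "cam_to_world" (4x4, takes a point from camera to world coordinates). Camera axes: x right, y up, looking along -z (the intrinsics and any distortion apply to the point x, -y, -z); pixel columns grow to the right and rows downward; lengths in m; the calibration is good to about 2 mm. A picture is of the moment at which its call begins.
- robot.job_done(): hands the job in; it is judged then, once.
The state is a dict: "time_s": time; "joints": joint angles; "joint_velocities": joint speeds; "effort": joint torques, N m; "tcp_pos": TCP position; "ee_rot": TCP orientation; "force": force on the tool from outside, world axes, zero at the start; "torque": the same for the moment, N m; "finger_gap": opening from 0.0 (shut) to 1.0 (fully open); "grasp_force": force on a finger pad.
Only numpy, scipy, OpenCV 4.12 (cv2) and the standard library are available. Lean on these libraries where they do the work, as an engineer would, in place of code of your own. Each camera call takes 0.05 s, during which the arm holds its last target. There are 200 camera calls.

## Task

Get the belt drive ready for its motor and belt: lay the thick spacer plate squarely on the raised motor pad, then the thin one with the hole squarely on top of it, edges flush all round, and let go of them. Then push the sprung tensioner arm fully back past its ratchet click, as far as it goes towards its stop, and keep holding it there: the program finishes while the robot still holds the arm back, because it springs forward when let go. Leave everything else on the bench where it is.

Things in the scene. Friction and masses are not known exactly. Their poses are not given: they have to be found in the camera images.
- drive: Belt drive, fixed: plywood base board 200 (x) x 370 (y) x 12 mm, from y = -205 to +165 of this frame. Origin on its underside at bench height, z up. On it: motor pad at (0, 115); driven pulley at (50, -120), 66 across, top 65 above the bench; tensioner pivot at (-65, -125); behind the pivot, at (-69, -191), the pawl guide, top 32. Its yaw differs from start to start.
- pad (a point): Centre of the top face of the motor pad, a dark steel rectangle 80 x 50 mm raised on the drive's base board; this face is 22 above the bench. Its x axis (the drive's x) runs along the 80 mm side, y along the 50 mm side, z up. No rim: plates lie freely on it.
- thick_plate: Thick spacer plate: solid loose aluminium slab 80 x 50 x 20 mm (x, y, z), 0.2 kg, four small dark dots on top, lying flat on the bench left of the drive. Origin at the centre of its underside, z up. A half turn about z makes no difference.
- thin_plate: Thin spacer plate: loose aluminium plate 80 x 50 x 10 mm (x, y, z), 0.09 kg, with a 26 mm round hole through its middle, lying flat on the bench left of the drive. Origin at the centre of its underside, z up. The two plates may lie in either of two places.
- tensioner (a joint): Tensioner arm's angle about its vertical pivot, rad: 0 at rest, where its spring keeps it; grows as the roller is pushed back towards the drive's -x (counter-clockwise from above); stop at 0.72. Spring force at the roller: 3.5 N at 0, 8.5 N at the stop. A tooth passes a sprung pawl from 0.23 to 0.57, click at 0.40 (up to 2 N more before it). The pawl does not lock: let go, the arm springs back.
- idler (a point): On the axis of the black idler roller at the free end of the tensioner arm, 68 mm above the bench: upright cylinder 30 across, from 34 to 69 above the bench, with a 16 mm cap up to 72. The arm under it is 18 wide, from 28 to 36 above the bench. Push it with closed fingers from its +x side (drive frame; 70 mm free there) or pinch it from above. Moves on a circle of radius 100 about pivot.
- pivot (a point): On the tensioner's vertical pivot axis, 28 mm above the bench; the stud's top is at 48. At joint value q the roller's axis lies from here at 100 * (sin(0.45 - q), cos(0.45 - q)) mm in the drive's x and y.
- flange: Bystander: round aluminium flange ring, 60 across, 10 tall, 24 bore, lying on the bench left of the plates (mm). Origin at the centre of its underside. Leave it alone.
- bearing: Bystander: small steel bearing ring, 26 across, 8 tall, lying on the drive's base board near (75, 20) of the drive frame (mm). Origin at the centre of its underside. Leave it alone.
- spool: Bystander: steel wire spool standing on end, 60 across, 46 tall (mm). Origin at the centre of its underside. Leave it alone.
- jar: Bystander: small clear jar with a white lid, 52 across, 65 tall (mm). Origin at the centre of its underside. Leave it alone.
- water: Bystander: water bottle, 64 across, 200 tall, standing beyond the drive (mm). Origin at the centre of its underside. Leave it alone.
- screwdriver: Bystander: screwdriver lying on the bench, 190 long along its x, handle about 30 thick (mm). Origin at the centre of its underside. Leave it alone.
- wrench: Bystander: steel open-ended wrench lying on the bench right of the drive, 170 long along its x (mm). Origin at the centre of its underside. Leave it alone.
- meter: Bystander: grey hand multimeter lying on its back, 150 x 75 x 35 (its x, y, z) (mm). Origin at the centre of its underside. Leave it alone.
There are look-alikes about, which are no part of the job. What is shaped like the thin_plate but blue or turquoise is not meant. Leave any red look-alike of the thick_plate alone.

How it is judged:
By the outcome, as a careful person would: the job done as asked, in the order asked, and still so for the second after the job is handed in, while the arm keeps its last pose, push and grip.
It also fails if it takes over 56 s, if anything falls off the work surface, if the arm or the gripper's body presses on something with over 40 N, if the wrist force passes 120 N, or if a joint passes its speed limit or range.

## Working session

There is one attempt and no reset: what is moved stays moved. The work goes in short steps, Python scripts to look and compute and a tool call to move; the robot and the scene stay as the last step left them, time stands still between calls to the robot, and variables do not carry over. Pictures are saved under pics/ and viewed, at most 10 in all, crops included, and the job is handed in when it is done.

```bash
ls; mkdir -p pics; cat > h.py <<'E'
import numpy as np, cv2
from station import robot
def grab(n):
    c=robot.read_camera(n); np.savez('%s.npz'%n,**c); return c
def load(n): return dict(np.load('%s.npz'%n))
def ray(c,u,v):
    K=c['camera_matrix']; d=np.array([float(c['k1']),0,0,0])
    p=cv2.undistortPoints(np.array([[[u,v]]],float),K,d)[0,0]
    T=c['cam_to_world']; return T[:3,3],T[:3,:3]@np.array([p[0],-p[1],-1])
def onz(c,u,v,z):
    o,r=ray(c,u,v); return o+r*(z-o[2])/r[2]
def pt(c,u,v):
    o,r=ray(c,u,v); return o+r*c['depth'][int(round(v)),int(round(u))]
def proj(c,P):
    T=c['cam_to_world']; q=T[:3,:3].T@(np.asarray(P,float)-T[:3,3]); a,b=q[0]/-q[2],-q[1]/-q[2]
    s=1+float(c['k1'])*(a*a+b*b); K=c['camera_matrix']; return K[0,0]*a*s+K[0,2],K[1,1]*b*s+K[1,2]
def cloud(c):
    h,w=c['depth'].shape; u,v=np.meshgrid(np.arange(w),np.arange(h))
    p=cv2.undistortPoints(np.stack([u,v],-1).reshape(-1,1,2).astype(float),c['camera_matrix'],np.array([float(c['k1']),0,0,0]))[:,0]
    T=c['cam_to_world']; d=np.stack([p[:,0],-p[:,1],-np.ones(len(p))],-1)@T[:3,:3].T
    return (T[:3,3]+d*c['depth'].reshape(-1,1)).reshape(h,w,3)
def save(n,img,crop=None,s=1):
    if crop: a,b,x,y=crop; img=img[b:y,a:x]
    cv2.imwrite('pics/'+n,cv2.resize(img[:,:,::-1],None,fx=s,fy=s,interpolation=cv2.INTER_CUBIC))
E
python3 - <<'E'
from h import *
for n in ('scene','side','wrist'):
    c=grab(n); print(n,c['cam_to_world'].round(3).tolist(),c['camera_matrix'].round(1).tolist(),c['k1'])
    
save('scene0.png',load('scene')['frame'],s=1.5)
save('wrist0.png',load('wrist')['frame'],s=1.5)
print(robot.read_state())
E
```

```text
pics
scene [[0.642, -0.606, 0.469, 1.104], [0.766, 0.52, -0.377, -0.485], [-0.015, 0.602, 0.798, 1.01], [0.0, 0.0, 0.0, 1.0]] [[383.8, 0.0, 253.9], [0.0, 383.8, 190.6], [0.0, 0.0, 1.0]] -0.07235985570628505
side [[-0.808, 0.451, -0.38, 0.084], [-0.59, -0.609, 0.53, 0.626], [0.008, 0.652, 0.758, 1.032], [0.0, 0.0, 0.0, 1.0]] [[373.5, 0.0, 253.6], [0.0, 373.5, 191.7], [0.0, 0.0, 1.0]] 0.006845836979756832
wrist [[1.0, 0.001, 0.001, 0.576], [-0.002, 0.957, 0.29, 0.074], [-0.001, -0.29, 0.957, 0.372], [0.0, 0.0, 0.0, 1.0]] [[307.7, 0.0, 252.9], [0.0, 307.7, 194.5], [0.0, 0.0, 1.0]] -0.0638496693405428
{'time_s': 0.15, 'joints': array([-1.39596562e-01,  3.13830115e-01,  4.52479077e-02,  1.30361478e+00,
       -4.87665544e-06,  1.43119669e+00]), 'joint_velocities': array([-5.77976868e-04, -1.46555184e-03,  4.07188302e-03,  3.65538230e-04,
        2.44802997e-05,  1.50239252e-03]), 'effort': array([ 1.76330479e-03, -4.81067133e+01,  2.98815805e+01,  1.39078675e-02,
       -1.10673584e-04, -5.56924022e-05]), 'tcp_pos': array([5.74634204e-01, 4.23372709e-05, 2.44615706e-01]), 'ee_rot': array([[-2.94930468e-06,  9.99999037e-01, -1.38771709e-03],
       [ 9.99999982e-01,  3.21306309e-06,  1.90064218e-04],
       [ 1.90068494e-04, -1.38771651e-03, -9.99999019e-01]]), 'force': array([0.55104965, 0.09121627, 0.56180861]), 'torque': array([ 0.08013871, -0.03205883,  0.01737202]), 'grasp_force': 0.0, 'finger_gap': 0.9982636694683422}
```

View pics/scene0.png

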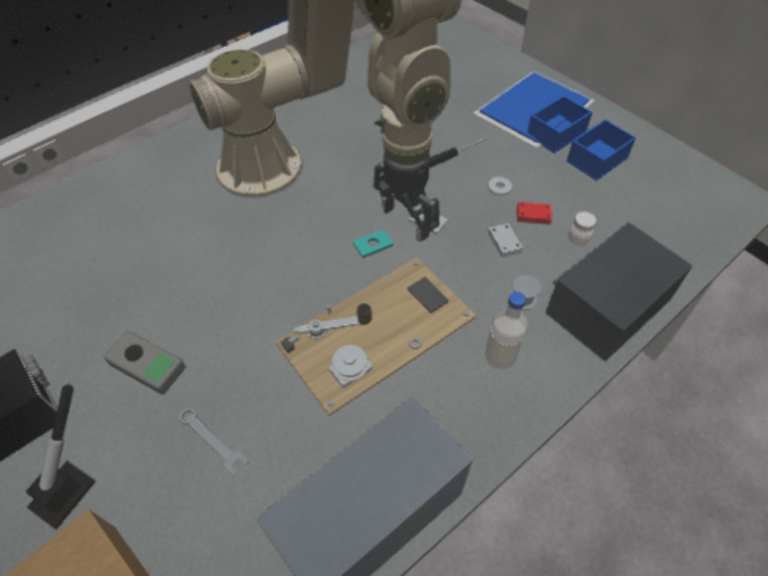

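View pics/wrist0.png

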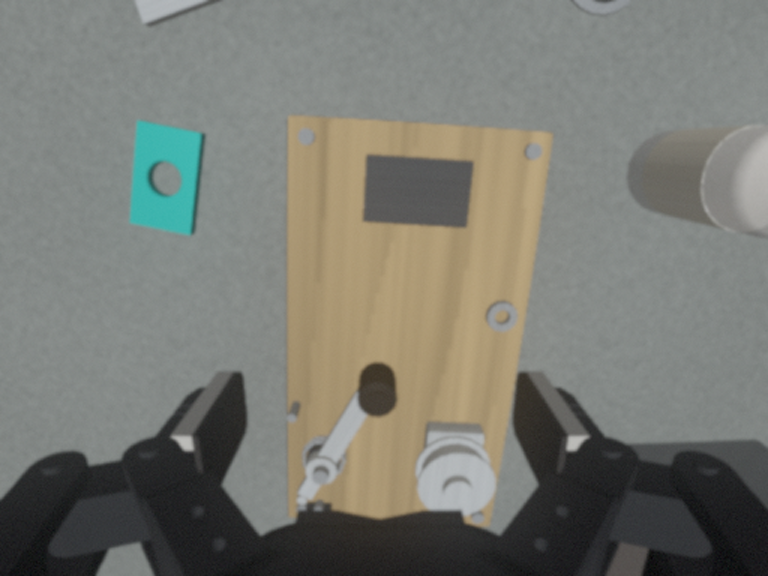

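The scene view (1.5x pixels) shows the drive, with its pad at (428,294). The aluminium plate with dots is at (505,239), and the red look-alike is at (534,212). The turquoise holed look-alike is at (373,243). A pale plate, partly hidden, is at (432,222) under the gripper, and the flange is at (500,185). In the wrist view the pad is at (418,191), the roller at (377,388) and the pivot at (322,465).

Candidates:
- **Thick plate:** grey with dots at (505,239), or red at (534,212). I choose the grey one.
- **Thin plate:** pale at (432,222), or turquoise at (373,243). I choose the pale one.

A close crop should confirm both choices.

```bash
python3 - <<'E'
from h import *
s=load('side'); save('side0.png',s['frame'],s=1.5)
c=load('scene')
for n,u,v,z in (('thick',505,239,.02),('thin',432,222,.01),('red',534,212,.02),('flange',500,185,.01),('jar',585,225,.06)): print(n,onz(c,u/1.5,v/1.5,z).round(3), proj(s,onz(c,u/1.5,v/1.5,z)))
w=load('wrist')
q=np.array([onz(w,u/1.5,v/1.5,.022) for u,v in ((367,155),(473,161),(468,227),(363,221))]);print(q.round(4),q.mean(0))
E
```

```text
thick [0.605 0.286 0.02 ] (np.float64(179.24729130741053), np.float64(262.7564882556536))
thin [0.45  0.202 0.01 ] (np.float64(235.99424585940375), np.float64(271.44579443858333))
red [0.591 0.403 0.02 ] (np.float64(154.4510655211615), np.float64(293.9891317239958))
flange [0.468 0.419 0.01 ] (np.float64(182.42693164878983), np.float64(324.80030701277906))
jar [0.714 0.424 0.06 ] (np.float64(116.485625938483), np.float64(269.88133603923245))
[[0.5667 0.072  0.022 ]
 [0.6445 0.0679 0.022 ]
 [0.6432 0.0191 0.022 ]
 [0.5632 0.0237 0.022 ]] [0.60438164 0.04568887 0.022     ]
```

View pics/side0.png

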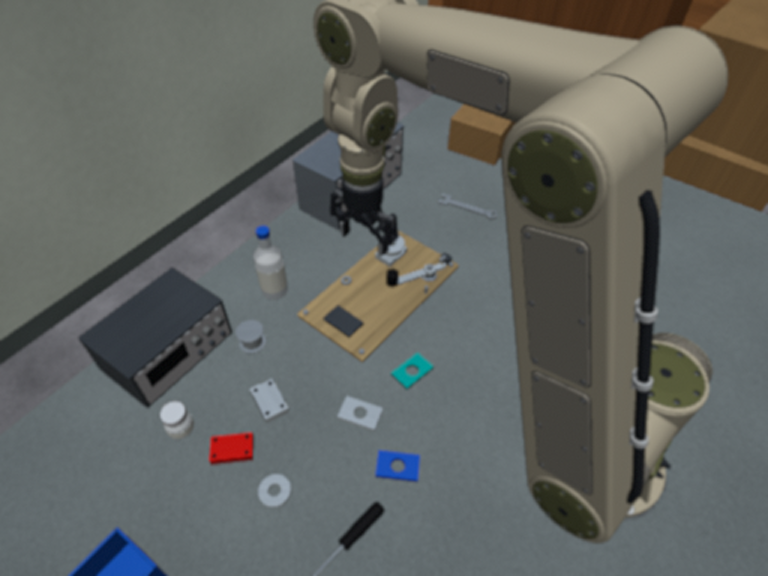

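The side view (1.5x pixels) shows everything clearly: the grey plate with 4 dots at (268,398) and the grey holed plate at (361,412). The look-alikes are red at (231,448), turquoise at (412,371) and blue at (398,466). I'll move over the plates for a close wrist view.

The rows are not in the units I measure in: shifts go in units of 25 mm and turns go in units of 0.1 rad. I convert before sending: 0.2 m is 8, 0.1 m is 4.

>>> {"method": "creep_tool", "body": {
  "deltas": [
    {"jaw":1,"d":[2,-0.4,0]},
    {"jaw":1,"d":[4,-0.8,0]},
    {"jaw":1,"d":[6,-1.6,0]},
    {"jaw":1,"d":[8,-1.6,0]},
    {"jaw":1,"d":[8,-1.6,0]},
    {"jaw":1,"d":[8,-1.6,0]}
  ]
}}

```text
time_s: 0.75
tcp_pos: [0.5345, 0.2014, 0.2449]
ee_rot: [[-0.003, 1.0, -0.0], [1.0, 0.003, -0.0], [-0.0, -0.0, -1.0]]
force: [0.2, -0.3, -0.9]
finger_gap: 0.997
grasp_force: 0.0
```

```bash
python3 - <<'E'
from h import *
c=grab('wrist'); save('wrist1.png',c['frame'],s=1.5)
E
```

```text
(no output)
```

View pics/wrist1.png

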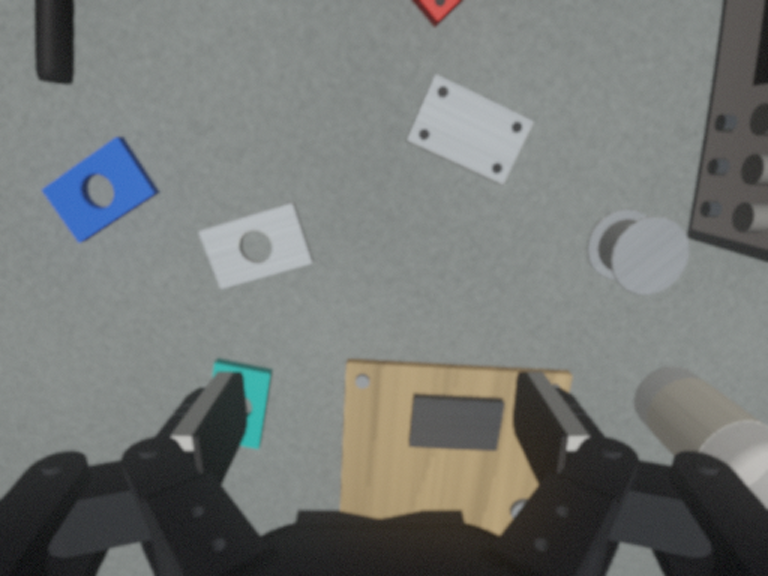

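The wrist view (1.5x pixels) shows the grey thick plate with four dots at (470,129) and the grey holed thin plate at (256,246). Blue is at (100,190), turquoise at (243,400), red at the top edge, and the pad at (457,422). My choices are confirmed.

```bash
cat >> h.py <<'E'
def rect(c,cx,cy,z,test,R=.07,s=.0004,name=None):
    n=int(2*R/s); g=np.arange(n)*s-R
    X,Y=np.meshgrid(cx+g,cy-g)   # rows go to -y
    T=c['cam_to_world']; P=np.stack([X,Y,np.full_like(X,z)],-1)-T[:3,3]; q=P@T[:3,:3]
    a,b=q[...,0]/-q[...,2],-q[...,1]/-q[...,2]; k=1+float(c['k1'])*(a*a+b*b); K=c['camera_matrix']
    im=cv2.remap(c['frame'],(K[0,0]*a*k+K[0,2]).astype(np.float32),(K[1,1]*b*k+K[1,2]).astype(np.float32),cv2.INTER_CUBIC)
    m=test(im.astype(int)).astype(np.uint8)
    m=cv2.morphologyEx(m,cv2.MORPH_OPEN,np.ones((5,5)))
    cs=max(cv2.findContours(m,cv2.RETR_EXTERNAL,cv2.CHAIN_APPROX_NONE)[0],key=cv2.contourArea)
    if name: save(name,im)
    (u,v),(w,h),ang=cv2.minAreaRect(cs)
    if w<h: w,h,ang=h,w,ang+90
    yaw=-ang; yaw=(yaw+90)%180-90
    M=cv2.moments(cs); 
    return dict(c=(round(cx-R+u*s,4),round(cy+R-v*s,4)),cm=(round(cx-R+M['m10']/M['m00']*s,4),round(cy+R-M['m01']/M['m00']*s,4)),size=(round(w*s*1e3,1),round(h*s*1e3,1)),yaw=round(yaw,2))
bright=lambda i:(i.min(-1)>145)
dark=lambda i:(i.max(-1)<95)
E
python3 - <<'E'
from h import *
c=load('wrist'); f=c['frame']
for u,v in ((470,110),(230,246),(330,150),(457,422),(400,500)): print(f[int(v/1.5),int(u/1.5)])
P=cloud(c)
for n,u,v,z,t in (('thick',470,129,.02,bright),('thin',256,246,.01,bright),('pad',457,422,.022,dark)):
    p=onz(c,u/1.5,v/1.5,z); print(n,p.round(4),rect(c,p[0],p[1],z,t,R=.055), 'depthz',P[int(v/1.5)+ (12 if n=='thin' else 0),int(u/1.5)].round(4))
c=load('scene')
c2=np.load('wrist.npz')
for b in (135,155):
  for (x,y,z) in ((.605,.284,.02),(.452,.203,.01)): pass
s=robot.read_state(); print(s['tcp_pos'],s['ee_rot'].round(4))
E
```

```text
[178 182 185]
[183 188 190]
[135 139 137]
[88 88 87]
[171 151 115]
thick [0.6016 0.292  0.02  ] {'c': (np.float64(0.6019), np.float64(0.2916)), 'cm': (np.float64(0.6018), np.float64(0.2913)), 'size': (81.4, 51.4), 'yaw': -23.29} depthz [0.6014 0.292  0.0189]
thin [0.4371 0.2032 0.01  ] {'c': (np.float64(0.4354), np.float64(0.2024)), 'cm': (np.float64(0.4355), np.float64(0.2025)), 'size': (81.7, 52.6), 'yaw': 15.79} depthz [0.4349 0.1882 0.009 ]
pad [0.604  0.0498 0.022 ] {'c': (np.float64(0.6026), np.float64(0.0499)), 'cm': (np.float64(0.6029), np.float64(0.0501)), 'size': (76.6, 50.4), 'yaw': -3.29} depthz [0.6033 0.0495 0.0207]
[0.53483304 0.20015313 0.24494697] [[-1.3e-03  1.0e+00 -5.0e-04]
 [ 1.0e+00  1.3e-03 -7.0e-04]
 [-7.0e-04 -5.0e-04 -1.0e+00]]
```

In the tool's units: 0.0915 m is 3.66, 0.067 m is 2.68, -1.164 rad is -11.64.

>>> {"method": "creep_tool", "body": {
  "deltas": [
    {"jaw":1,"d":[1.2,0.8,0.8],"turn":-1.5},
    {"jaw":1,"d":[2.4,2,1.6],"turn":-3},
    {"jaw":1,"d":[3.66,2.68,2.4],"turn":-4.5},
    {"jaw":1,"d":[3.66,2.68,2.8],"turn":-6},
    {"jaw":1,"d":[3.66,2.68,2.8],"turn":-7.5},
    {"jaw":1,"d":[3.66,2.68,2.8],"turn":-9},
    {"jaw":1,"d":[3.66,2.68,2.8],"turn":-10.5},
    {"jaw":1,"d":[3.66,2.68,2.8],"turn":-11.64}
  ]
}}

```text
time_s: 1.6
tcp_pos: [0.6029, 0.289, 0.1749]
ee_rot: [[-0.919, 0.393, -0.001], [0.393, 0.919, -0.001], [0.0, -0.001, -1.0]]
force: [1.2, 0.4, 0.1]
finger_gap: 0.998
grasp_force: 0.0
```

>>> {"method": "creep_tool", "body": {
  "deltas": [
    {"jaw":1},
    {"jaw":1}
  ]
}}

```text
time_s: 1.8
tcp_pos: [0.6026, 0.2898, 0.1751]
ee_rot: [[-0.916, 0.4, -0.0], [0.4, 0.916, -0.0], [0.0, -0.0, -1.0]]
force: [0.6, 0.1, -0.3]
finger_gap: 1.0
grasp_force: 0.0
```

```bash
python3 - <<'E'
from h import *
c=grab('wrist'); save('wrist2.png',c['frame'],s=1)
for n,x,y,z,t in (('thick',.602,.2915,.02,bright),):
    print(n,rect(c,x,y,z,t,R=.055,name='r2.png'))
s=robot.read_state(); print(s['joints'].round(3),s['tcp_pos'],s['ee_rot'].round(4), c['cam_to_world'].round(3))
E
```

```text
thick {'c': (0.6017, 0.2913), 'cm': (0.6017, 0.2913), 'size': (81.8, 52.5), 'yaw': -23.82}
[ 0.329  0.522  0.191  1.24  -0.     0.74 ] [0.60251807 0.29013257 0.17520045] [[-9.167e-01  3.995e-01 -1.000e-04]
 [ 3.995e-01  9.167e-01 -3.000e-04]
 [ 0.000e+00 -3.000e-04 -1.000e+00]] [[ 0.402 -0.876 -0.268  0.536]
 [ 0.916  0.384  0.116  0.319]
 [ 0.001 -0.292  0.956  0.302]
 [ 0.     0.     0.     1.   ]]
```

View pics/wrist2.png

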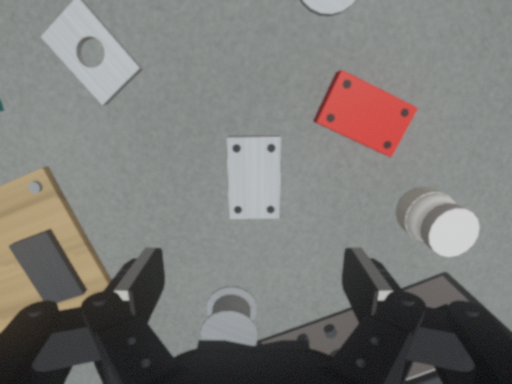

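The wrist view shows the grey four-dot plate squarely aligned between the fingers at (254,178), with nothing in the fingers' way. Next I descend and grip.

In the tool's units: 0.159 m is 6.36, 0.14 m is 5.6.

>>> {"method": "creep_tool", "body": {
  "deltas": [
    {"jaw":1,"d":[0.04,0.04,2]},
    {"jaw":1,"d":[0.04,0.04,4]},
    {"jaw":1,"d":[0.04,0.04,5.6]},
    {"jaw":1,"d":[0.04,0.04,6.36]},
    {"jaw":0.3,"d":[0.04,0.04,6.36]},
    {"jaw":0.3,"d":[0.04,0.04,6.36]},
    {"jaw":0.3,"d":[0.04,0.04,6.36]},
    {"jaw":0.3,"d":[0.04,0.04,6.36]}
  ],
  "grip_n": 40
}}

```text
time_s: 2.65
tcp_pos: [0.603, 0.2932, 0.0184]
ee_rot: [[-0.918, 0.396, 0.003], [0.396, 0.918, 0.001], [-0.003, 0.002, -1.0]]
force: [-0.2, -1.2, -1.9]
finger_gap: 0.574
grasp_force: 43.9
```

>>> {"method": "creep_tool", "body": {
  "deltas": [
    {"jaw":0.3},
    {"jaw":0.3},
    {"jaw":0.3,"d":[0,0,-1.2]},
    {"jaw":0.3,"d":[0,0,-3.2]},
    {"jaw":0.3,"d":[0,0,-4]},
    {"jaw":0.3,"d":[0,0,-4]}
  ]
}}

```text
time_s: 3.25
tcp_pos: [0.604, 0.2938, 0.1207]
ee_rot: [[-0.918, 0.396, 0.007], [0.396, 0.918, 0.003], [-0.006, 0.005, -1.0]]
force: [1.5, -0.3, -1.4]
finger_gap: 0.572
grasp_force: 43.9
```

```bash
python3 - <<'E'
from h import *
s=robot.read_state(); print(s['joints'].round(3),s['tcp_pos'],s['ee_rot'].round(4))
E
```

```text
[0.333 0.549 0.099 1.113 0.    0.74 ] [0.60397572 0.29378611 0.12069453] [[-0.9184  0.3956  0.0073]
 [ 0.3956  0.9184  0.0026]
 [-0.0057  0.0053 -1.    ]]
```

```bash
python3 - <<'E'
from h import *
c=load('scene')
for n,u,v,z in (('bottle base c',503,352,.0),('bottle cap',517,299,.2),('spool',527,288,.046)): print(n,onz(c,u/1.5,v/1.5,z).round(3))
c=load('side')
for n,u,v,z in (('bottle cap',263,231,.2),('spool',249,330,.046)): print(n,onz(c,u/1.5,v/1.5,z).round(3))
E
```

```text
bottle base c [0.8   0.073 0.   ]
bottle cap [0.804 0.059 0.2  ]
spool [0.741 0.199 0.046]
bottle cap [0.797 0.065 0.2  ]
spool [0.736 0.205 0.046]
```

In the tool's units: -0.215 m is -8.6, -0.19 m is -7.6, -0.349 rad is -3.49.

>>> {"method": "creep_tool", "body": {
  "deltas": [
    {"jaw":0.3,"d":[-0.8,-1.2,-1.2],"turn":-0.5},
    {"jaw":0.3,"d":[-1.6,-3,-2],"turn":-1},
    {"jaw":0.3,"d":[-2.4,-4.8,-2.4],"turn":-1.5},
    {"jaw":0.3,"d":[-3.2,-6.4,-2.8],"turn":-2},
    {"jaw":0.3,"d":[-4,-7.6,-2.8],"turn":-3},
    {"jaw":0.3,"d":[-4.6,-8.6,-2.8],"turn":-3.49},
    {"jaw":0.3,"d":[-4.6,-8.6,-2.8],"turn":-3.49},
    {"jaw":0.3,"d":[-4.6,-8.6,-2.8],"turn":-3.49}
  ]
}}

```text
time_s: 4.05
tcp_pos: [0.621, 0.0492, 0.1841]
ee_rot: [[-0.998, 0.06, -0.003], [0.06, 0.998, 0.001], [0.003, 0.0, -1.0]]
force: [0.1, 0.4, -2.6]
finger_gap: 0.572
grasp_force: 43.9
```

>>> {"method": "creep_tool", "body": {
  "deltas": [
    {"jaw":0.3},
    {"jaw":0.3}
  ]
}}

```text
time_s: 4.25
tcp_pos: [0.6215, 0.0511, 0.1855]
ee_rot: [[-0.998, 0.056, -0.001], [0.056, 0.998, 0.0], [0.001, 0.0, -1.0]]
force: [-0.3, 0.5, -2.0]
finger_gap: 0.567
grasp_force: 43.9
```

```bash
python3 - <<'E'
from h import *
c=grab('wrist'); save('wrist3.png',c['frame'],s=1.5)
print('pad',rect(c,.603,.05,.022,dark,R=.06,name='r3.png'))
s=robot.read_state(); print(s['tcp_pos'],s['ee_rot'].round(4))
E
```

```text
pad {'c': (0.5889, 0.0468), 'cm': (0.588, 0.0466), 'size': (47.8, 46.4), 'yaw': -3.5}
[0.6216679  0.05114491 0.18576825] [[-9.984e-01  5.610e-02 -9.000e-04]
 [ 5.610e-02  9.984e-01  2.000e-04]
 [ 9.000e-04  2.000e-04 -1.000e+00]]
```

View pics/wrist3.png

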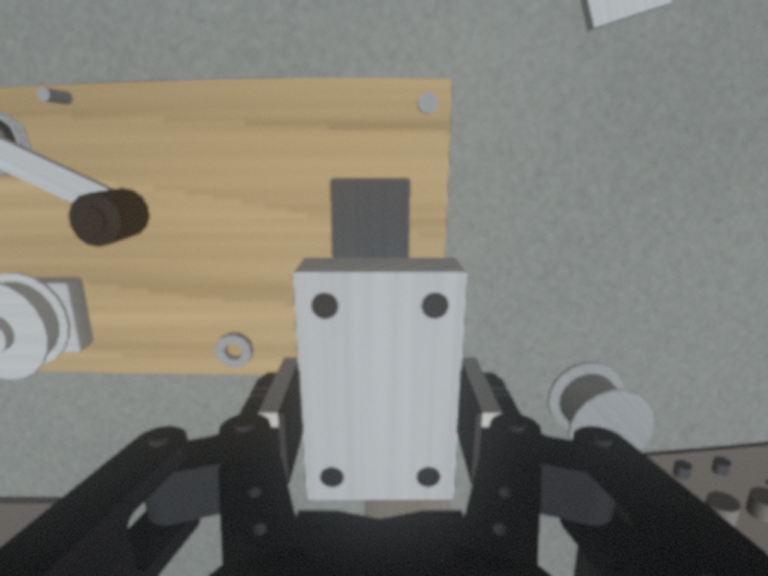

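The held plate is fully visible, with its top-face corners at (297,271), (464,271), (456,499) and (306,499). The pad's near edge runs from (332,179) to (409,179), and a board corner is at (450,79). From these I can work out the alignment.

```bash
python3 - <<'E'
from h import *
c=load('wrist'); s=robot.read_state(); t=s['tcp_pos']
zt=t[2]-.0184+.02
q=np.array([onz(c,u/1.5-.17,v/1.5-.17,zt) for u,v in ((297,271),(464,271),(456,499),(306,499))]);print((q*1e3).round(1).tolist(),'mean',q.mean(0))
print('rect',rect(c,t[0],t[1],zt,lambda i:i.min(-1)>140,R=.055,name='r3b.png'))
d=np.array([onz(c,u/1.5-.17,v/1.5-.17,zt) for u,v in ((324,306),(435,306),(428,477),(332,477))]);print('dots',(d*1e3).round(1).tolist(),d.mean(0))
p=np.array([onz(c,u/1.5-.17,v/1.5-.17,.022) for u,v in ((332,179),(409,179))]);print('pad',p.round(4))
b=np.array([onz(c,u/1.5-.17,v/1.5-.17,.012) for u,v in ((20,86),(450,79.5),(446,255))]);print('board',b.round(4)); e=b[1]-b[0]; print('yaw',np.degrees(np.arctan2(-e[0],e[1])))
P=cloud(c); print('plate top z depth',P[255,250],zt)
E
```

```text
[[579.3, 29.9, 187.4], [582.0, 76.7, 187.4], [660.7, 74.1, 187.4], [657.7, 23.9, 187.4]] mean [0.61993576 0.05112446 0.18736825]
rect {'c': (np.float64(0.6203), np.float64(0.051)), 'cm': (np.float64(0.6201), np.float64(0.0508)), 'size': (79.5, 50.2), 'yaw': -3.48}
dots [[590.1, 36.5, 187.4], [591.9, 68.3, 187.4], [651.1, 64.9, 187.4], [649.2, 33.4, 187.4]] [0.62056736 0.05077234 0.18736825]
pad [[0.5627 0.0249 0.022 ]
 [0.5655 0.0723 0.022 ]]
board [[ 0.491  -0.1691  0.012 ]
 [ 0.5081  0.1002  0.012 ]
 [ 0.6169  0.0955  0.012 ]]
yaw -3.633444927046223
plate top z depth [0.61629059 0.0496313  0.18577532] 0.18736824693339818
```

View pics/r3b.png

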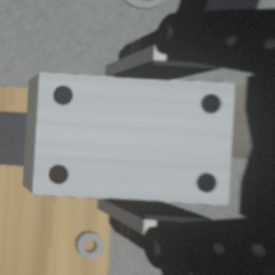

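In the tool's units: -0.004 m is -0.16, -0.002 m is -0.08.

>>> {"method": "creep_tool", "body": {
  "deltas": [
    {"jaw":0.3,"d":[-0.08,-0.16,1.6]},
    {"jaw":0.3,"d":[-0.08,-0.16,3.2]},
    {"jaw":0.3,"d":[-0.08,-0.16,4.4]},
    {"jaw":0.3,"d":[-0.08,-0.16,5.2]},
    {"jaw":0.3,"d":[-0.08,-0.16,5.2]},
    {"jaw":0.3,"d":[-0.08,-0.16,5.2]},
    {"jaw":0.3,"d":[-0.08,-0.16,5.2]}
  ]
}}

```text
time_s: 5.0
tcp_pos: [0.6252, 0.0461, 0.0581]
ee_rot: [[-0.998, 0.057, 0.003], [0.057, 0.998, -0.0], [-0.003, -0.0, -1.0]]
force: [0.6, 0.2, -1.9]
finger_gap: 0.571
grasp_force: 43.8
```

```bash
python3 - <<'E'
from h import *
c=grab('wrist'); save('wrist4.png',c['frame'],(130,70,390,265),s=3)
s=robot.read_state(); print(s['tcp_pos'],s['ee_rot'].round(4))
E
```

```text
[0.62532113 0.04597658 0.05832031] [[-9.984e-01  5.730e-02  3.500e-03]
 [ 5.730e-02  9.984e-01 -2.000e-04]
 [-3.500e-03 -0.000e+00 -1.000e+00]]
```

View pics/wrist4.png

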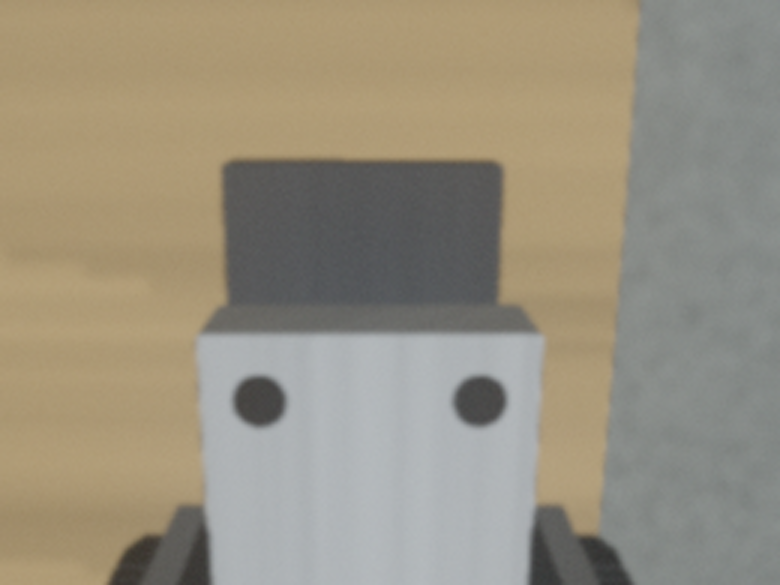

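The pad's far corners are at (222,160) and (503,161) in the crop. The plate's top front corners are at (200,333) and (543,332), and its bottom front corners are at about (228,305) and (518,305).

```bash
python3 - <<'E'
from h import *
c=load('wrist'); s=robot.read_state(); t=s['tcp_pos']; zb=t[2]-.0184
def f(u,v,z): return onz(c,130+(u-1)/3,70+(v-1)/3,z)
R=s['ee_rot']
for n,L,z in (('pad',((222,160),(503,161)),.022),('top',((200,333),(543,332)),zb+.02),('bot',((228,305),(518,305)),zb)):
    q=np.array([f(u,v,z) for u,v in L]); e=q[1]-q[0]
    print(n,q.round(4).tolist(),'mid tool',((q.mean(0)-t)@R).round(4),'len',np.linalg.norm(e).round(4),'yaw',np.degrees(np.arctan2(-e[0],e[1])).round(2))
P=cloud(c); print('top z by depth',np.median(P[190:250,235:270,2]),zb+.02,'pad z',np.median(P[130:165,215:285,2]))
E
```

```text
pad [[0.5617, 0.0238, 0.022], [0.5648, 0.0724, 0.022]] mid tool [ 0.0622 -0.0014  0.0361] len 0.0488 yaw -3.58
top [[0.5829, 0.0243, 0.0599], [0.5856, 0.0724, 0.0599]] mid tool [ 0.0411 -0.     -0.0017] len 0.0482 yaw -3.21
bot [[0.5835, 0.0252, 0.0399], [0.5863, 0.0719, 0.0399]] mid tool [0.0405 0.0003 0.0183] len 0.0468 yaw -3.38
top z by depth 0.05851253743583279 0.05992031352014472 pad z 0.020726736516378547
```

>>> {"method": "creep_tool", "body": {
  "deltas": [
    {"jaw":0.3,"d":[0.84,-0.06,0.32],"turn":0.04},
    {"jaw":0.3,"d":[0.84,-0.06,0.32],"turn":0.04},
    {"jaw":0.3,"d":[0.84,-0.06,0.32],"turn":0.04},
    {"jaw":0.3,"d":[0.84,-0.06,0.32],"turn":0.04}
  ]
}}

```text
time_s: 5.45
tcp_pos: [0.6045, 0.0453, 0.0496]
ee_rot: [[-0.998, 0.062, 0.003], [0.062, 0.998, -0.0], [-0.003, 0.0, -1.0]]
force: [-1.0, -0.9, -3.2]
finger_gap: 0.575
grasp_force: 43.8
```

```bash
python3 - <<'E'
from h import *
s=robot.read_state(); t0=np.array([0.62532113,0.04597658,0.05832031]); R=np.array([[-.9984,.0573,.0035],[.0573,.9984,-.0002],[-.0035,0,-1]])
print((s['tcp_pos']-t0)@R,s['tcp_pos'],s['ee_rot'].round(4))
E
```

```text
[ 0.02078238 -0.0018361   0.00861752] [0.60449895 0.04533256 0.04963004] [[-9.981e-01  6.180e-02  3.200e-03]
 [ 6.180e-02  9.981e-01 -2.000e-04]
 [-3.200e-03  0.000e+00 -1.000e+00]]
```

In the tool's units: 0.0095 m is 0.38, 0.008 m is 0.32.

>>> {"method": "creep_tool", "body": {
  "deltas": [
    {"jaw":0.3,"d":[0.02,0,0.2]},
    {"jaw":0.3,"d":[0.02,0,0.32]},
    {"jaw":0.3,"d":[0.02,0,0.38]},
    {"jaw":0.3,"d":[0.02,0,0.38]},
    {"jaw":0.3,"d":[0.02,0,0.38]}
  ]
}}

```text
time_s: 5.95
tcp_pos: [0.603, 0.0454, 0.0403]
ee_rot: [[-0.998, 0.062, 0.002], [0.062, 0.998, -0.0], [-0.002, 0.0, -1.0]]
force: [-3.5, -0.3, 8.4]
finger_gap: 0.572
grasp_force: 45.1
```

In the tool's units: -0.09 m is -3.6, -0.08 m is -3.2.

>>> {"method": "creep_tool", "body": {
  "deltas": [
    {"jaw":1},
    {"jaw":1},
    {"jaw":1},
    {"jaw":1,"d":[0,0,-1.6]},
    {"jaw":1,"d":[-0.4,0,-3.2]},
    {"jaw":1,"d":[-0.8,0,-3.6]},
    {"jaw":1,"d":[-0.8,0,-3.6]},
    {"jaw":1,"d":[-0.8,0,-3.6]}
  ]
}}

```text
time_s: 6.75
tcp_pos: [0.6217, 0.0443, 0.1279]
ee_rot: [[-0.998, 0.062, -0.001], [0.062, 0.998, 0.0], [0.001, -0.0, -1.0]]
force: [-1.1, 0.1, -0.5]
finger_gap: 0.999
grasp_force: 0.0
```

```bash
python3 - <<'E'
from h import *
c=grab('wrist'); save('wrist5.png',c['frame'],(150,70,360,265),s=3)
s=robot.read_state(); t=s['tcp_pos'];print(t,s['ee_rot'].round(4))
print('plate',rect(c,.604,.046,.042,lambda i:i.min(-1)>140,R=.055))
E
```

```text
[0.62086704 0.04435383 0.1271727 ] [[-9.981e-01  6.170e-02 -2.900e-03]
 [ 6.170e-02  9.981e-01  2.000e-04]
 [ 3.000e-03 -0.000e+00 -1.000e+00]]
plate {'c': (0.6022, 0.0452), 'cm': (0.6022, 0.0452), 'size': (79.7, 50.2), 'yaw': -3.37}
```

View pics/wrist5.png

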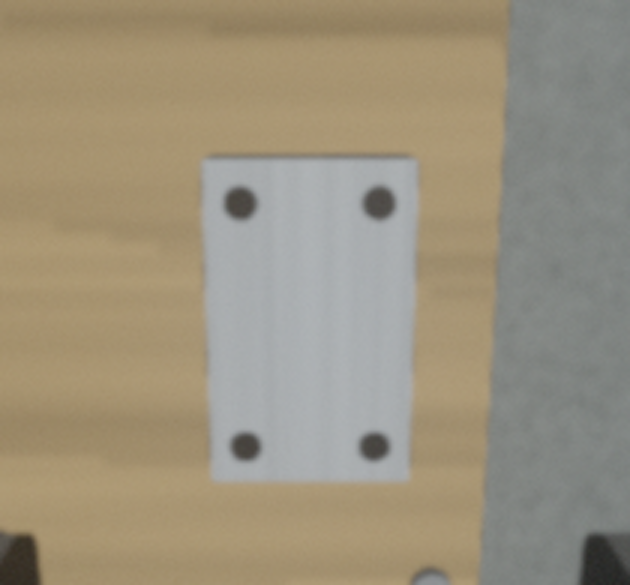

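The plate lies squarely on the pad, with its top corners at crop (203,158), (417,157), (409,481) and (211,481). I'll check its offset numerically against the board edges.

```bash
python3 - <<'E'
from h import *
c=load('wrist'); f=c['frame'].astype(int)
m=((f[...,0]-f[...,2])>22).astype(np.uint8); 
# board +y edge points & -x edge points
py=np.array([onz(c,np.where(m[v])[0].max()+.5,v,.012) for v in range(60,240,5)])
px=np.array([onz(c,u,np.where(m[:,u])[0].min()-.5,.012) for u in range(40,300,8)])
for n,q,ax in (('+y',py,0),('-x',px,1)):
    k=np.polyfit(q[:,ax],q[:,1-ax],1); r=q[:,1-ax]-np.polyval(k,q[:,ax]); print(n,'slope deg',np.degrees(np.arctan(k[0])).round(2),'rms',r.std().round(5))
    p=np.array([.6022,.0452]); print('dist',abs(np.polyval(k,p[ax])-p[1-ax])*np.cos(np.arctan(k[0])))
E
```

```text
+y slope deg -3.41 rms 0.00025
dist 0.0500707914097392
-x slope deg 3.46 rms 0.00017
dist 0.09802379266803754
```

The plate sits about 1.5 mm too far towards -x, so I'll regrip it and correct that.

In the tool's units: 0.018 m is 0.72, 0.085 m is 3.4.

>>> {"method": "creep_tool", "body": {
  "deltas": [
    {"jaw":1,"d":[0.72,0,1.6]},
    {"jaw":1,"d":[0.72,0,2.8]},
    {"jaw":1,"d":[0.72,0,3.4]},
    {"jaw":1,"d":[0.72,0,3.4]},
    {"jaw":0.3,"d":[0.72,0,3.4]},
    {"jaw":0.3,"d":[0.72,0,3.4]},
    {"jaw":0.3,"d":[0.72,0,3.4]},
    {"jaw":0.3,"d":[0.72,0,3.4]}
  ],
  "grip_n": 40
}}

```text
time_s: 7.6
tcp_pos: [0.6053, 0.0453, 0.0452]
ee_rot: [[-0.998, 0.062, 0.003], [0.062, 0.998, -0.0], [-0.003, -0.0, -1.0]]
force: [-0.7, 0.4, 3.4]
finger_gap: 0.572
grasp_force: 42.5
```

>>> {"method": "creep_tool", "body": {
  "deltas": [
    {"jaw":0.3,"d":[0,0,-0.16]},
    {"jaw":0.3,"d":[0,0,-0.16]},
    {"jaw":0.3,"d":[0,0,-0.16]},
    {"jaw":0.3,"d":[0,0,-0.16]}
  ]
}}

```text
time_s: 8.0
tcp_pos: [0.604, 0.0454, 0.0475]
ee_rot: [[-0.998, 0.062, -0.001], [0.062, 0.998, 0.0], [0.001, 0.0, -1.0]]
force: [-1.2, -0.9, -3.1]
finger_gap: 0.573
grasp_force: 42.0
```

In the tool's units: -0.0025 m is -0.1.

>>> {"method": "creep_tool", "body": {
  "deltas": [
    {"jaw":0.3,"d":[-0.1,0,0]},
    {"jaw":0.3,"d":[-0.1,0,0]},
    {"jaw":0.3,"d":[-0.1,0,0]},
    {"jaw":0.3,"d":[-0.1,0,0]}
  ]
}}

```text
time_s: 8.4
tcp_pos: [0.6067, 0.0452, 0.0477]
ee_rot: [[-0.998, 0.062, -0.0], [0.062, 0.998, -0.0], [0.0, -0.0, -1.0]]
force: [0.0, -0.3, -3.3]
finger_gap: 0.572
grasp_force: 42.0
```

```bash
python3 - <<'E'
from h import *
c=grab('wrist'); t=robot.read_state()['tcp_pos']; print(t)
print(rect(c,.604,.046,t[2]-.0032,lambda i:i.min(-1)>140,R=.055))
f=c['frame'].astype(int); save('w6.png',c['frame'])
m=((f[...,0]-f[...,2])>22).astype(np.uint8)
px=np.array([onz(c,u,np.where(m[:,u])[0].min()-.5,.012) for u in range(40,300,8)]); k=np.polyfit(px[:,1],px[:,0],1); print(k,np.degrees(np.arctan(k[0])),(px[:,0]-np.polyval(k,px[:,1])).std(), 'pad x',np.polyval(k,.0452)+.1/np.cos(np.arctan(k[0])))
E
```

```text
[0.60671657 0.04519288 0.04773809]
{'c': (0.6033, 0.045), 'cm': (0.6032, 0.045), 'size': (79.2, 49.5), 'yaw': -3.55}
[0.06004597 0.50121556] 3.4362548663389303 0.00015649468295758097 pad x 0.6041097488252241
```

>>> {"method": "creep_tool", "body": {
  "deltas": [
    {"jaw":0.3,"d":[-0.04,0,0.08]},
    {"jaw":0.3,"d":[-0.04,0,0.14]},
    {"jaw":0.3,"d":[-0.04,0,0.14]},
    {"jaw":0.3,"d":[-0.04,0,0.14]}
  ]
}}

```text
time_s: 8.85
tcp_pos: [0.6081, 0.0451, 0.0452]
ee_rot: [[-0.998, 0.062, 0.001], [0.062, 0.998, -0.0], [-0.001, -0.0, -1.0]]
force: [-3.2, 0.3, 5.8]
finger_gap: 0.569
grasp_force: 42.8
```

>>> {"method": "creep_tool", "body": {
  "deltas": [
    {"jaw":1},
    {"jaw":1},
    {"jaw":1},
    {"jaw":1,"d":[0,0,-1.6]},
    {"jaw":1,"d":[-0.4,0,-3.2]},
    {"jaw":1,"d":[-0.8,0,-3.6]},
    {"jaw":1,"d":[-0.8,0,-3.6]},
    {"jaw":1,"d":[-0.8,0,-3.6]}
  ]
}}

```text
time_s: 9.65
tcp_pos: [0.6271, 0.0439, 0.1334]
ee_rot: [[-0.998, 0.062, -0.001], [0.062, 0.998, 0.0], [0.001, -0.0, -1.0]]
force: [-0.4, 1.1, -0.2]
finger_gap: 0.996
grasp_force: 0.0
```

```bash
cat > chk.py <<'E'
from h import *
import sys
z=float(sys.argv[1])
c=grab('wrist'); s=robot.read_state(); print(s['tcp_pos'],s['ee_rot'].round(4).tolist())
r=rect(c,.604,.046,z,lambda i:i.min(-1)>140,R=.055,name='chk%.0f.png'%(z*1e3)); print(r); p=np.array(r['c'])
f=c['frame'].astype(int); m=((f[...,0]-f[...,2])>22).astype(np.uint8)
py=np.array([onz(c,np.where(m[v])[0].max()+.5,v,.012) for v in range(60,240,5)])
px=np.array([onz(c,u,np.where(m[:,u])[0].min()-.5,.012) for u in range(40,300,8)])
for n,q,ax in (('+y',py,0),('-x',px,1)):
    k=np.polyfit(q[:,ax],q[:,1-ax],1); print(n,np.degrees(np.arctan(k[0])).round(2),abs(np.polyval(k,p[ax])-p[1-ax])*np.cos(np.arctan(k[0])))
E
python3 chk.py .042
```

```text
[0.62636142 0.04400351 0.13268195] [[-0.9981, 0.0617, -0.0029], [0.0617, 0.9981, 0.0002], [0.0029, 0.0, -1.0]]
{'c': (0.6053, 0.045), 'cm': (0.6053, 0.045), 'size': (79.5, 50.1), 'yaw': -3.72}
+y -3.44 0.05009114655248857
-x 3.44 0.10111766362670634
```

```bash
python3 - <<'E'
from h import *
c=load('wrist'); f=c['frame'].astype(int)
for y in (.037,.047,.057):
    a=[]
    for d in np.arange(-.046,-.034,.001):
        ct,st=np.cos(np.radians(-3.5)),np.sin(np.radians(-3.5))
        u,v=proj(c,(.6053+d*ct-(y-.045)*st,.045+d*st+(y-.045)*ct,.042)); a.append((round(float(v),1),int(cv2.getRectSubPix(c['frame'][...,0].copy(),(1,1),(u,v))[0,0])))
    print(a)
print(c['cam_to_world'][:3,3], c['cam_to_world'][:3,2])
# where would pad top edge project, if centre at .6041 / .6032
for x in (.6032,.6041,.6053): print(x,proj(c,(x-.04,.0452+.0024,.022)),'platetop edge',proj(c,(.6053-.04,.0474,.042)),'plate bottom edge',proj(c,(.6053-.04,.0474,.022)))
E
```

```text
[(109.1, 169), (110.6, 171), (112.0, 169), (113.5, 147), (115.0, 103), (116.5, 99), (118.0, 126), (119.4, 159), (120.9, 171), (122.4, 172), (123.8, 171), (125.3, 171)]
[(109.0, 172), (110.5, 171), (112.0, 170), (113.5, 147), (115.0, 103), (116.4, 100), (117.9, 127), (119.4, 161), (120.9, 173), (122.3, 173), (123.8, 174), (125.2, 173)]
[(109.0, 171), (110.5, 172), (112.0, 171), (113.5, 149), (114.9, 107), (116.4, 99), (117.9, 124), (119.4, 158), (120.8, 169), (122.3, 170), (123.8, 170), (125.2, 169)]
[0.5542666  0.0479321  0.26086212] [-0.29065844  0.01736834  0.95666923]
0.6032 (np.float64(252.82562777045666), np.float64(113.6005584885534)) platetop edge (np.float64(252.7581184095471), np.float64(117.81953243778037)) plate bottom edge (np.float64(252.73770536855127), np.float64(116.4567157995227))
0.6041 (np.float64(252.90115874312815), np.float64(114.81878720218722)) platetop edge (np.float64(252.7581184095471), np.float64(117.81953243778037)) plate bottom edge (np.float64(252.73770536855127), np.float64(116.4567157995227))
0.6053 (np.float64(253.00163256023208), np.float64(116.43957725966898)) platetop edge (np.float64(252.7581184095471), np.float64(117.81953243778037)) plate bottom edge (np.float64(252.73770536855127), np.float64(116.4567157995227))
```

>>> {"method": "creep_tool", "body": {
  "deltas": [
    {"jaw":1,"d":[0.8,0,1.6]},
    {"jaw":1,"d":[0.8,0,2.8]},
    {"jaw":1,"d":[0.8,0,3.52]},
    {"jaw":1,"d":[0.8,0,3.52]},
    {"jaw":1,"d":[0.8,0,3.52]},
    {"jaw":1,"d":[0.8,0,3.52]},
    {"jaw":1,"d":[0.8,0,3.52]},
    {"jaw":1,"d":[0.8,0,3.52]}
  ]
}}

```text
time_s: 10.5
tcp_pos: [0.6086, 0.0451, 0.0475]
ee_rot: [[-0.998, 0.062, 0.002], [0.062, 0.998, -0.0], [-0.002, 0.0, -1.0]]
force: [-0.2, -0.0, 0.6]
finger_gap: 1.001
grasp_force: 0.0
```

>>> {"method": "creep_tool", "body": {
  "deltas": [
    {"jaw":0.3},
    {"jaw":0.3},
    {"jaw":0.3},
    {"jaw":0.3}
  ],
  "grip_n": 40
}}

```text
time_s: 10.9
tcp_pos: [0.6081, 0.0451, 0.0469]
ee_rot: [[-0.998, 0.062, 0.001], [0.062, 0.998, -0.0], [-0.001, -0.0, -1.0]]
force: [-0.6, -0.1, 5.6]
finger_gap: 0.57
grasp_force: 42.0
```

>>> {"method": "creep_tool", "body": {
  "deltas": [
    {"jaw":0.3,"d":[0,0,-0.08]},
    {"jaw":0.3,"d":[0,0,-0.08]},
    {"jaw":0.3,"d":[0,0,-0.08]},
    {"jaw":0.3,"d":[0,0,-0.08]}
  ]
}}

```text
time_s: 11.3
tcp_pos: [0.6074, 0.0451, 0.0478]
ee_rot: [[-0.998, 0.062, -0.001], [0.062, 0.998, 0.0], [0.001, -0.0, -1.0]]
force: [0.3, 0.3, -2.9]
finger_gap: 0.569
grasp_force: 41.7
```

In the tool's units: 0.002 m is 0.08, 0.001 m is 0.04.

>>> {"method": "creep_tool", "body": {
  "deltas": [
    {"jaw":0.3,"d":[0.02,0,0]},
    {"jaw":0.3,"d":[0.02,0,0]},
    {"jaw":0.3,"d":[0.02,0,0.04]},
    {"jaw":0.3,"d":[0.02,0,0.08]},
    {"jaw":0.3,"d":[0.02,0,0.08]},
    {"jaw":0.3,"d":[0.02,0,0.08]}
  ]
}}

```text
time_s: 11.9
tcp_pos: [0.6074, 0.0452, 0.0469]
ee_rot: [[-0.998, 0.062, 0.001], [0.062, 0.998, -0.0], [-0.001, -0.0, -1.0]]
force: [-3.0, -0.0, 4.0]
finger_gap: 0.568
grasp_force: 42.3
```

The rows are not in the units I measure in: shifts go in units of 25 mm and turns go in units of 0.1 rad. I convert before sending: -0.001 m is -0.04, 0.001 m is 0.04.

>>> {"method": "creep_tool", "body": {
  "deltas": [
    {"jaw":0.3,"d":[0.04,0,-0.04]},
    {"jaw":0.3,"d":[0.04,0,-0.04]},
    {"jaw":0.3,"d":[0.04,0,-0.04]}
  ]
}}

```text
time_s: 12.2
tcp_pos: [0.6061, 0.0452, 0.0469]
ee_rot: [[-0.998, 0.062, -0.0], [0.062, 0.998, 0.0], [0.0, -0.0, -1.0]]
force: [0.4, 0.5, -2.7]
finger_gap: 0.572
grasp_force: 41.7
```

>>> {"method": "creep_tool", "body": {
  "deltas": [
    {"jaw":1},
    {"jaw":1},
    {"jaw":1},
    {"jaw":1,"d":[0,0,-1.6]},
    {"jaw":1,"d":[-0.4,0,-3.2]},
    {"jaw":1,"d":[-0.8,0,-3.6]},
    {"jaw":1,"d":[-0.8,0,-3.6]},
    {"jaw":1,"d":[-0.8,0,-3.6]}
  ]
}}

```text
time_s: 13.0
tcp_pos: [0.6258, 0.044, 0.1367]
ee_rot: [[-0.998, 0.062, -0.001], [0.062, 0.998, 0.0], [0.001, 0.0, -1.0]]
force: [-0.6, 1.1, -0.2]
finger_gap: 0.998
grasp_force: 0.0
```

```bash
python3 chk.py .042; python3 - <<'E'
from h import *
c=load('wrist'); im=c['frame'][...,0].copy()
print([(v,int(im[v,253])) for v in range(105,125)])
E
```

```text
[0.62493684 0.0440861  0.13590917] [[-0.9981, 0.0617, -0.0026], [0.0617, 0.9981, 0.0001], [0.0026, -0.0, -1.0]]
{'c': (0.6036, 0.0452), 'cm': (0.6036, 0.0451), 'size': (79.6, 50.4), 'yaw': -3.54}
+y -3.37 0.05007651501569405
-x 3.38 0.09956303976489478
[(105, 171), (106, 172), (107, 169), (108, 171), (109, 171), (110, 171), (111, 169), (112, 171), (113, 172), (114, 168), (115, 152), (116, 131), (117, 131), (118, 156), (119, 170), (120, 176), (121, 175), (122, 174), (123, 174), (124, 175)]
```

The thick plate is now flush to within about 0.5 mm. Next is the thin plate.

In the tool's units: 0.19 m is 7.6, 0.146 m is 5.84, -0.337 rad is -3.37.

>>> {"method": "creep_tool", "body": {
  "deltas": [
    {"jaw":1,"d":[1.4,1,-0.8],"turn":-0.5},
    {"jaw":1,"d":[3,2.2,-1.6],"turn":-1},
    {"jaw":1,"d":[4.6,3.4,-1.6],"turn":-1.5},
    {"jaw":1,"d":[6.2,4.6,-1.6],"turn":-2},
    {"jaw":1,"d":[7.6,5.6,-1.6],"turn":-2.5},
    {"jaw":1,"d":[7.96,5.84,-1.6],"turn":-3.37},
    {"jaw":1,"d":[7.96,5.84,-1.6],"turn":-3.37},
    {"jaw":1,"d":[7.96,5.84,-1.6],"turn":-3.37}
  ]
}}

```text
time_s: 13.85
tcp_pos: [0.4362, 0.2018, 0.1765]
ee_rot: [[-0.963, -0.27, -0.001], [-0.27, 0.963, -0.001], [0.001, -0.0, -1.0]]
force: [0.1, 0.1, -0.8]
finger_gap: 1.001
grasp_force: 0.0
```

>>> {"method": "creep_tool", "body": {
  "deltas": [
    {"jaw":1},
    {"jaw":1},
    {"jaw":1}
  ]
}}

```text
time_s: 14.15
tcp_pos: [0.4373, 0.2014, 0.177]
ee_rot: [[-0.963, -0.27, -0.0], [-0.27, 0.963, -0.0], [0.0, -0.0, -1.0]]
force: [-0.4, 0.3, 0.1]
finger_gap: 1.005
grasp_force: 0.0
```

```bash
python3 - <<'E'
from h import *
c=grab('wrist'); save('wrist7.png',c['frame'])
print(rect(c,.4354,.2024,.01,bright,R=.055))
s=robot.read_state(); t=s['tcp_pos'];R=s['ee_rot']; print(t,R.round(4).tolist(),s['joints'].round(2))
p=np.array(rect(c,.4354,.2024,.01,bright,R=.055)['c']+(t[2],)); print('tool shift',(p-t)@R,'tool y ang',np.degrees(np.arctan2(R[1,1],R[0,1])))
E
```

```text
{'c': (0.4356, 0.202), 'cm': (0.4356, 0.202), 'size': (81.6, 52.6), 'yaw': 15.42}
[0.4371862  0.20147193 0.17705998] [[-0.9628, -0.2702, -0.0002], [-0.2702, 0.9628, -0.0001], [0.0003, -0.0001, -1.0]] [ 0.26  0.17 -0.32  1.09 -0.   -0.01]
tool shift [1.38456294e-03 9.36946959e-04 2.82808417e-07] tool y ang 105.67330903362227
```

View pics/wrist7.png

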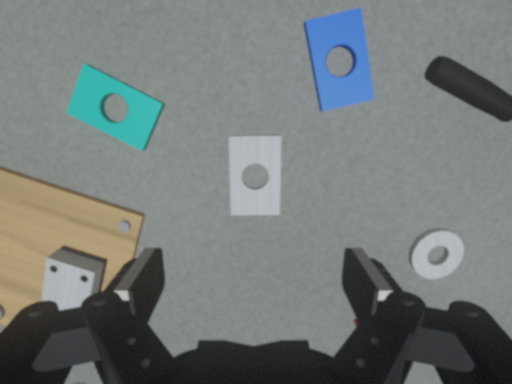

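The grey holed plate is square between the fingers at (255,176). Blue, turquoise and the flange are all well clear, so I descend.

In the tool's units: 0.163 m is 6.52, 0.14 m is 5.6.

>>> {"method": "creep_tool", "body": {
  "deltas": [
    {"jaw":1,"d":[0.04,0.04,2]},
    {"jaw":1,"d":[0.04,0.04,4]},
    {"jaw":1,"d":[0.04,0.04,5.6]},
    {"jaw":1,"d":[0.04,0.04,6.52]},
    {"jaw":1,"d":[0.04,0.04,6.52]},
    {"jaw":1,"d":[0.04,0.04,6.52]},
    {"jaw":1,"d":[0.04,0.04,6.52]}
  ]
}}

```text
time_s: 14.9
tcp_pos: [0.4371, 0.203, 0.0159]
ee_rot: [[-0.962, -0.271, 0.003], [-0.271, 0.962, 0.001], [-0.003, -0.0, -1.0]]
force: [0.6, -0.2, 0.6]
finger_gap: 1.002
grasp_force: 0.0
```

>>> {"method": "creep_tool", "body": {
  "deltas": [
    {"jaw":0.3},
    {"jaw":0.3},
    {"jaw":0.3},
    {"jaw":0.3}
  ],
  "grip_n": 40
}}

```text
time_s: 15.3
tcp_pos: [0.4362, 0.2029, 0.0157]
ee_rot: [[-0.962, -0.272, 0.002], [-0.272, 0.962, 0.001], [-0.002, -0.0, -1.0]]
force: [-1.5, -0.0, 7.2]
finger_gap: 0.568
grasp_force: 40.6
```

In the tool's units: -0.2056 m is -8.224, -0.15 m is -6, 0.335 rad is 3.35.

>>> {"method": "creep_tool", "body": {
  "deltas": [
    {"jaw":0.3,"d":[0,0,-1.6]},
    {"jaw":0.3,"d":[0,0,-3.6]},
    {"jaw":0.3,"d":[-0.8,-1.2,-4.8],"turn":0.5},
    {"jaw":0.3,"d":[-2,-2.8,-4.8],"turn":1},
    {"jaw":0.3,"d":[-3.2,-4.4,-4.8],"turn":1.5},
    {"jaw":0.3,"d":[-4.4,-6,-4.8],"turn":2},
    {"jaw":0.3,"d":[-5.6,-7.6,-4.8],"turn":2.5},
    {"jaw":0.3,"d":[-5.868,-8.224,-4.8],"turn":3.35}
  ]
}}

```text
time_s: 16.1
tcp_pos: [0.6364, 0.0414, 0.1343]
ee_rot: [[-0.998, 0.066, 0.003], [0.066, 0.998, -0.001], [-0.003, -0.001, -1.0]]
force: [-0.4, -0.0, -1.1]
finger_gap: 0.565
grasp_force: 42.8
```

>>> {"method": "creep_tool", "body": {
  "deltas": [
    {"jaw":0.3,"d":[0,0,0.8]},
    {"jaw":0.3,"d":[0,0,1.6]},
    {"jaw":0.3,"d":[0,0,2.4]},
    {"jaw":0.3,"d":[0,0,2.4]},
    {"jaw":0.3,"d":[0,0,2.4]}
  ]
}}

```text
time_s: 16.6
tcp_pos: [0.6321, 0.0448, 0.0744]
ee_rot: [[-0.998, 0.06, -0.001], [0.06, 0.998, 0.0], [0.001, -0.0, -1.0]]
force: [0.0, -0.7, 0.2]
finger_gap: 0.567
grasp_force: 42.8
```

```bash
cat > chk2.py <<'E'
from h import *
import sys
c=grab('wrist'); s=robot.read_state(); t=s['tcp_pos']; R=s['ee_rot']; print(t,'tool y',np.degrees(np.arctan2(R[1,1],R[0,1])).round(2),'tilt',R[2,:2].round(4))
zt=t[2]-.0157+.01
r=rect(c,t[0],t[1],zt,lambda i:i.min(-1)>150,R=.055,name='held.png'); print('held',r)
f=c['frame'].astype(int); m=((f[...,0]-f[...,2])>22).astype(np.uint8)
py=np.array([onz(c,np.where(m[v])[0].max()+.5,v,.012) for v in range(60,200,5) if m[v].any()])
px=np.array([onz(c,u,np.where(m[:,u])[0].min()-.5,.012) for u in range(40,290,8)])
p=np.array(r['c'])
for n,q,ax in (('+y',py,0),('-x',px,1)):
    k=np.polyfit(q[:,ax],q[:,1-ax],1); print(n,np.degrees(np.arctan(k[0])).round(2),(q[:,1-ax]-np.polyval(k,q[:,ax])).std().round(5),abs(np.polyval(k,p[ax])-p[1-ax])*np.cos(np.arctan(k[0])))
E
python3 chk2.py; python3 -c "
from h import *
save('wrist8.png',load('wrist')['frame'],(130,70,390,265),s=3)"
```

```text
[0.63287194 0.04476704 0.07526164] tool y 86.58 tilt [-0.001 -0.   ]
held {'c': (np.float64(0.6301), np.float64(0.0445)), 'cm': (np.float64(0.63), np.float64(0.0445)), 'size': (78.7, 49.5), 'yaw': -3.18}
+y -3.58 0.00018 0.048693048629763334
-x 3.51 0.00012 0.12551777463798383
```

View pics/wrist8.png

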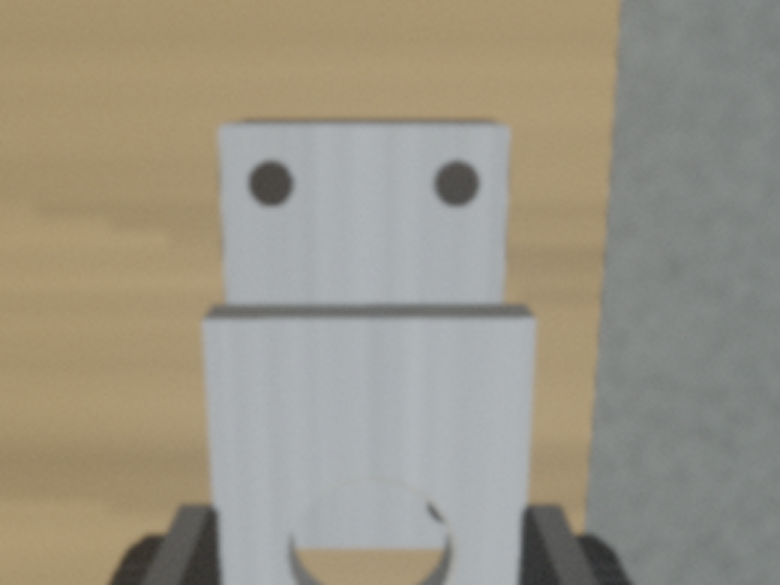

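The thick plate's far top corners are at crop (219,125) and (509,126). The held thin plate's top front corners are at (205,319) and (535,319).

```bash
python3 - <<'E'
from h import *
c=load('wrist'); s=robot.read_state(); t=s['tcp_pos']; zb=t[2]-.0157; R=s['ee_rot']
def f(u,v,z): return onz(c,130+(u-1)/3,70+(v-1)/3,z)
for n,L,z in (('thick',((219,125),(509,126)),.042),('thin',((205,319),(535,319)),zb+.01)):
    q=np.array([f(u,v,z) for u,v in L]); e=q[1]-q[0]
    print(n,q.round(4).tolist(),'mid tool',((q.mean(0)-t)@R).round(4),'len',np.linalg.norm(e).round(4),'yaw',np.degrees(np.arctan2(-e[0],e[1])).round(2))
print(zb)
E
```

```text
thick [[0.5624, 0.0232, 0.042], [0.5656, 0.0719, 0.042]] mid tool [ 0.0689 -0.0013  0.0332] len 0.0488 yaw -3.72
thin [[0.5893, 0.0226, 0.0696], [0.5923, 0.0712, 0.0696]] mid tool [ 0.0421 -0.0004  0.0057] len 0.0486 yaw -3.53
0.05956163909316307
```

>>> {"method": "creep_tool", "body": {
  "deltas": [
    {"jaw":0.3,"d":[1.06,-0.04,0],"turn":0.03},
    {"jaw":0.3,"d":[1.06,-0.04,0.4],"turn":0.03},
    {"jaw":0.3,"d":[1.06,-0.04,0.56],"turn":0.03},
    {"jaw":0.3,"d":[1.06,-0.04,0.56],"turn":0.03},
    {"jaw":0.3,"d":[1.06,-0.04,0.56],"turn":0.03},
    {"jaw":0.3,"d":[1.06,-0.04,0.56],"turn":0.03}
  ]
}}

```text
time_s: 17.25
tcp_pos: [0.6068, 0.0452, 0.0607]
ee_rot: [[-0.998, 0.063, 0.001], [0.063, 0.998, -0.0], [-0.001, 0.0, -1.0]]
force: [1.0, 0.3, -1.3]
finger_gap: 0.573
grasp_force: 42.8
```

```bash
python3 - <<'E'
from h import *
s=robot.read_state(); t0=np.array([0.63287194,0.04476704,0.07526164]); a=np.radians(86.58)
R=np.array([[-np.sin(a),np.cos(a),0],[np.cos(a),np.sin(a),0],[0,0,-1]])
print((s['tcp_pos']-t0)@R,s['tcp_pos'])
E
```

```text
[ 0.02605711 -0.00111251  0.01454565] [0.60679486 0.04521094 0.06071599]
```

In the tool's units: 0.003 m is 0.12, 0.0015 m is 0.06.

>>> {"method": "creep_tool", "body": {
  "deltas": [
    {"jaw":0.3,"d":[0,0,0.06]},
    {"jaw":0.3,"d":[0,0,0.12]},
    {"jaw":0.3,"d":[0,0,0.12]},
    {"jaw":0.3,"d":[0,0,0.12]}
  ]
}}

```text
time_s: 17.65
tcp_pos: [0.6064, 0.0452, 0.0577]
ee_rot: [[-0.998, 0.063, 0.001], [0.063, 0.998, -0.0], [-0.001, -0.0, -1.0]]
force: [0.1, -0.1, 2.3]
finger_gap: 0.566
grasp_force: 43.2
```

In the tool's units: -0.08 m is -3.2, -0.07 m is -2.8.

>>> {"method": "creep_tool", "body": {
  "deltas": [
    {"jaw":1},
    {"jaw":1},
    {"jaw":1},
    {"jaw":1,"d":[0,0,-1.6]},
    {"jaw":1,"d":[-0.4,0,-2.8]},
    {"jaw":1,"d":[-0.8,0,-3.2]},
    {"jaw":1,"d":[-0.8,0,-3.2]},
    {"jaw":1,"d":[-0.8,0,-3.2]}
  ]
}}

```text
time_s: 18.45
tcp_pos: [0.6254, 0.0441, 0.1366]
ee_rot: [[-0.998, 0.063, -0.001], [0.063, 0.998, 0.0], [0.001, 0.0, -1.0]]
force: [0.6, -0.6, -0.4]
finger_gap: 1.004
grasp_force: 0.0
```

```bash
python3 chk.py .052; python3 - <<'E'
from h import *
c=load('wrist'); im=c['frame'][...,0].copy(); save('wrist9.png',c['frame'],(150,60,360,265),s=2.9)
E
```

```text
[0.62463836 0.04410309 0.13593044] [[-0.998, 0.0628, -0.0025], [0.0628, 0.998, 0.0001], [0.0025, -0.0, -1.0]]
{'c': (0.6043, 0.0451), 'cm': (0.6044, 0.045), 'size': (82.2, 50.6), 'yaw': -3.47}
+y -3.39 0.05004750153013166
-x 3.45 0.10010119407038366
```

View pics/wrist9.png

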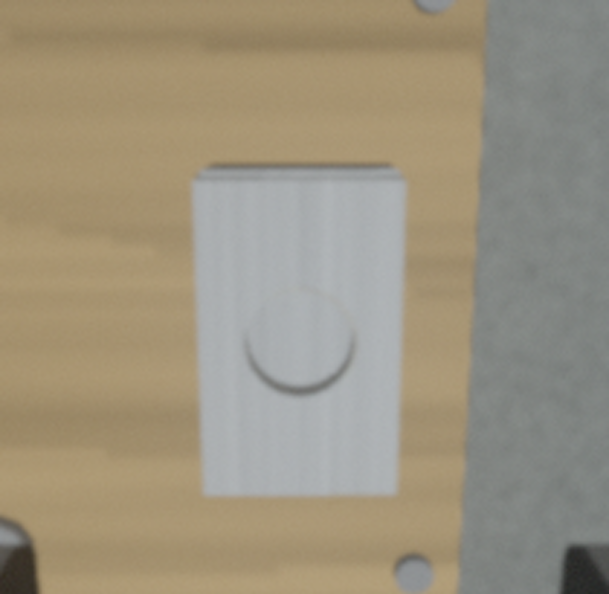

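I've now viewed 12 pictures, which is over the limit of 10. From here I'll work from numbers only. This last view shows a light strip at crop rows 167–179, so the thin plate may be about 1.5–2 mm towards +x of the thick one. I'll measure it.

```bash
python3 - <<'E'
from h import *
c=load('wrist'); im=c['frame'][...,0]
for u in (240,253,266): print([(v,int(im[v,u])) for v in range(112,126)],[(v,int(im[v,u])) for v in range(224,236)])
# expected rows for edges along pad centreline; a = drive frame x offset from (x0,y0)
ct,st=np.cos(np.radians(-3.45)),np.sin(np.radians(-3.45))
for n,x,z in (('thick top',.6036,.042),('thick bot',.6036,.022),('thin top',.6036,.052),('thin top+2',.6056,.052),('thin bot+2',.6056,.042)):
    print(n,[round(float(proj(c,(x+d*ct,.0452+d*st,z))[1]),2) for d in (-.04,.04)])
E
```

```text
[(112, 169), (113, 169), (114, 169), (115, 161), (116, 137), (117, 123), (118, 137), (119, 152), (120, 155), (121, 151), (122, 161), (123, 167), (124, 168), (125, 171)] [(224, 170), (225, 172), (226, 171), (227, 172), (228, 171), (229, 170), (230, 170), (231, 168), (232, 167), (233, 168), (234, 167), (235, 168)]
[(112, 169), (113, 170), (114, 169), (115, 160), (116, 138), (117, 126), (118, 143), (119, 157), (120, 160), (121, 155), (122, 160), (123, 165), (124, 168), (125, 167)] [(224, 170), (225, 171), (226, 171), (227, 170), (228, 170), (229, 170), (230, 169), (231, 168), (232, 167), (233, 167), (234, 168), (235, 170)]
[(112, 171), (113, 170), (114, 170), (115, 160), (116, 139), (117, 126), (118, 140), (119, 156), (120, 157), (121, 156), (122, 163), (123, 169), (124, 172), (125, 171)] [(224, 172), (225, 172), (226, 170), (227, 170), (228, 172), (229, 170), (230, 167), (231, 167), (232, 165), (233, 166), (234, 168), (235, 169)]
thick top [117.83, 223.55]
thick bot [116.48, 214.46]
thin top [118.6, 228.66]
thin top+2 [121.62, 231.12]
thin bot+2 [120.72, 225.93]
```

The thin plate is about 1.7 mm towards +x. I'll regrip it and shift it.

>>> {"method": "creep_tool", "body": {
  "deltas": [
    {"jaw":1,"d":[0.8,0,1.6]},
    {"jaw":1,"d":[0.8,0,2.6]},
    {"jaw":1,"d":[0.8,0,3.16]},
    {"jaw":1,"d":[0.8,0,3.16]},
    {"jaw":1,"d":[0.8,0,3.16]},
    {"jaw":1,"d":[0.8,0,3.16]},
    {"jaw":1,"d":[0.8,0,3.16]}
  ]
}}

```text
time_s: 19.2
tcp_pos: [0.6067, 0.0452, 0.0594]
ee_rot: [[-0.998, 0.063, 0.002], [0.063, 0.998, -0.0], [-0.002, -0.0, -1.0]]
force: [0.4, 0.1, 0.7]
finger_gap: 1.003
grasp_force: 0.0
```

>>> {"method": "creep_tool", "body": {
  "deltas": [
    {"jaw":0.3},
    {"jaw":0.3},
    {"jaw":0.3},
    {"jaw":0.3}
  ],
  "grip_n": 40
}}

```text
time_s: 19.6
tcp_pos: [0.6064, 0.0452, 0.0591]
ee_rot: [[-0.998, 0.063, 0.001], [0.063, 0.998, -0.0], [-0.001, -0.0, -1.0]]
force: [-1.2, 0.9, 4.6]
finger_gap: 0.566
grasp_force: 41.3
```

>>> {"method": "creep_tool", "body": {
  "deltas": [
    {"jaw":0.3,"d":[0,0,-0.08]},
    {"jaw":0.3,"d":[0,0,-0.08]},
    {"jaw":0.3,"d":[0,0,-0.08]},
    {"jaw":0.3,"d":[0,0,-0.08]}
  ]
}}

```text
time_s: 20.0
tcp_pos: [0.6057, 0.0453, 0.0599]
ee_rot: [[-0.998, 0.063, -0.001], [0.063, 0.998, 0.0], [0.001, -0.0, -1.0]]
force: [-0.0, 0.3, -1.6]
finger_gap: 0.563
grasp_force: 41.4
```

>>> {"method": "creep_tool", "body": {
  "deltas": [
    {"jaw":0.3,"d":[0.04,0,0]},
    {"jaw":0.3,"d":[0.04,0,0]},
    {"jaw":0.3,"d":[0.04,0,0]},
    {"jaw":0.3,"d":[0.04,0,0.02]},
    {"jaw":0.3,"d":[0.04,0,0.02]}
  ]
}}

```text
time_s: 20.5
tcp_pos: [0.6049, 0.0453, 0.0598]
ee_rot: [[-0.998, 0.063, 0.0], [0.063, 0.998, -0.0], [-0.0, 0.0, -1.0]]
force: [0.5, 0.6, -0.1]
finger_gap: 0.564
grasp_force: 41.4
```

>>> {"method": "creep_tool", "body": {
  "deltas": [
    {"jaw":1},
    {"jaw":1},
    {"jaw":1},
    {"jaw":1,"d":[0,0,-1.6]},
    {"jaw":1,"d":[-0.4,0,-2.8]},
    {"jaw":1,"d":[-0.8,0,-3.2]},
    {"jaw":1,"d":[-0.8,0,-3.2]},
    {"jaw":1,"d":[-0.8,0,-3.2]}
  ]
}}

```text
time_s: 21.3
tcp_pos: [0.6245, 0.0441, 0.1393]
ee_rot: [[-0.998, 0.063, -0.001], [0.063, 0.998, 0.0], [0.001, 0.0, -1.0]]
force: [0.1, -0.7, 0.1]
finger_gap: 1.0
grasp_force: 0.0
```

```bash
python3 chk.py .052; python3 - <<'E'
from h import *
c=load('wrist'); im=c['frame'][...,0]; b=c['frame'][...,2]
for u in (240,253,266): print([(v,int(im[v,u])) for v in range(112,126)],[(v,int(b[v,u])) for v in range(224,236)])
ct,st=np.cos(np.radians(-3.45)),np.sin(np.radians(-3.45))
for n,x,z in (('thick top',.6036,.042),('thick bot',.6036,.022),('thin top',.6036,.052),('thin top+2',.6056,.052)):
    print(n,[round(float(proj(c,(x+d*ct,.0452+d*st,z))[1]),2) for d in (-.04,.04)])
E
```

```text
[0.62372376 0.04416803 0.13859963] [[-0.998, 0.0627, -0.0023], [0.0627, 0.998, 0.0001], [0.0023, -0.0, -1.0]]
{'c': (0.604, 0.0451), 'cm': (0.604, 0.0451), 'size': (80.3, 50.8), 'yaw': -3.63}
+y -3.44 0.05012000238043353
-x 3.49 0.09974866812172577
[(112, 170), (113, 170), (114, 169), (115, 169), (116, 160), (117, 137), (118, 121), (119, 126), (120, 140), (121, 155), (122, 166), (123, 169), (124, 169), (125, 170)] [(224, 179), (225, 178), (226, 177), (227, 175), (228, 162), (229, 139), (230, 119), (231, 114), (232, 115), (233, 118), (234, 117), (235, 117)]
[(112, 169), (113, 170), (114, 170), (115, 168), (116, 161), (117, 137), (118, 120), (119, 124), (120, 138), (121, 155), (122, 165), (123, 168), (124, 168), (125, 167)] [(224, 176), (225, 178), (226, 178), (227, 174), (228, 163), (229, 137), (230, 122), (231, 116), (232, 115), (233, 116), (234, 117), (235, 117)]
[(112, 169), (113, 170), (114, 170), (115, 170), (116, 161), (117, 139), (118, 119), (119, 121), (120, 139), (121, 158), (122, 168), (123, 171), (124, 171), (125, 172)] [(224, 176), (225, 178), (226, 178), (227, 174), (228, 163), (229, 138), (230, 117), (231, 114), (232, 116), (233, 117), (234, 117), (235, 116)]
thick top [118.87, 223.26]
thick bot [117.44, 214.28]
thin top [119.68, 228.3]
thin top+2 [122.66, 230.73]
```

Both plates are now flush: the thin one is at 99.7 mm and the thick at 99.6 mm from the board edge, against a nominal 100. Next is the tensioner. I'll close the fingers, hover on the +x side of the roller, and check its position by depth.

In the tool's units: -0.145 m is -5.8, -0.11 m is -4.4.

>>> {"method": "creep_tool", "body": {
  "deltas": [
    {"jaw":0,"d":[-0.12,-1.2,0]},
    {"jaw":0,"d":[-0.24,-2.8,0]},
    {"jaw":0,"d":[-0.4,-4.4,0]},
    {"jaw":0,"d":[-0.6,-5.8,0]},
    {"jaw":0,"d":[-0.6,-5.8,0]},
    {"jaw":0,"d":[-0.6,-5.8,0]},
    {"jaw":0,"d":[-0.6,-5.8,0]}
  ],
  "grip_n": 40
}}

```text
time_s: 22.05
tcp_pos: [0.6298, -0.1006, 0.1388]
ee_rot: [[-0.998, 0.062, -0.002], [0.062, 0.998, 0.001], [0.002, 0.001, -1.0]]
force: [0.1, 0.2, -0.4]
finger_gap: 0.0
grasp_force: 0.0
```

```bash
cat > rol.py <<'E'
from h import *
a=np.radians(-3.45); Rz=np.array([[np.cos(a),-np.sin(a)],[np.sin(a),np.cos(a)]]); O=np.array([.6038,.0451])-Rz@[0,.115]
s=robot.read_state(); t=s['tcp_pos']
print('tcp',t,'drive',((t[:2]-O)@Rz).round(4),'F drive',(s['force'][:2]@Rz).round(1),s['force'][2].round(1),'gap',s['finger_gap'])
piv=O+Rz@[-.065,-.125]
for n in ('scene','side','wrist'):
    P=cloud(grab(n)).reshape(-1,3); P=P[(P[:,2]>.060)&(P[:,2]<.076)]
    d=(P[:,:2]-O)@Rz; k=(np.hypot(d[:,0]+.065,d[:,1]+.125)<.125)&(np.hypot(d[:,0]+.065,d[:,1]+.125)>.075)&(d[:,0]<.005)&(d[:,1]>-.1); d=d[k]
    if len(d)>5:
        m=(d.max(0)+d.min(0))/2; print(n,len(d),'roller',m.round(4),'r',np.hypot(*(m-[-.065,-.125])).round(4),'q',.45-np.arctan2(m[0]+.065,m[1]+.125))
E
python3 rol.py
```

```text
tcp [ 0.62979958 -0.10059173  0.13881084] drive [ 0.0347 -0.0289] F drive [0.1 0.3] -0.4 gap 0.00034305047627216723
scene 61 roller [-0.0223 -0.0365] r 0.0983 q 0.0009000401335307884
side 52 roller [-0.0223 -0.0314] r 0.1029 q 0.022406561252124313
wrist 1690 roller [-0.0214 -0.0347] r 0.1003 q 5.1783470836730405e-05
```

The model agrees with the measurement (roller at q≈0). Now I descend and push.

>>> {"method": "creep_tool", "body": {
  "deltas": [
    {"jaw":0,"d":[0,0,1.6]},
    {"jaw":0,"d":[0,0,3]},
    {"jaw":0,"d":[0,0,3.3]},
    {"jaw":0,"d":[0,0,3.3]},
    {"jaw":0,"d":[0,0,3.3]}
  ]
}}

```text
time_s: 22.7
tcp_pos: [0.6318, -0.1014, 0.0589]
ee_rot: [[-0.998, 0.062, 0.002], [0.062, 0.998, -0.001], [-0.002, -0.0, -1.0]]
force: [1.3, -0.5, -0.3]
finger_gap: 0.002
grasp_force: 0.0
```

>>> {"method": "creep_tool", "body": {
  "deltas": [
    {"jaw":0,"d":[0.8,0,0]},
    {"jaw":0,"d":[1.2,0,0]},
    {"jaw":0,"d":[1.6,0,0]},
    {"jaw":0,"d":[2,0,0]},
    {"jaw":0,"d":[2.4,0,0]},
    {"jaw":0,"d":[2.8,0,0]},
    {"jaw":0,"d":[3.2,0,0]},
    {"jaw":0,"d":[3.6,0,0]}
  ]
}}

```text
time_s: 23.5
tcp_pos: [0.5462, -0.0954, 0.0606]
ee_rot: [[-0.998, 0.061, 0.012], [0.061, 0.998, 0.001], [-0.012, 0.002, -1.0]]
force: [8.1, 5.0, 2.6]
finger_gap: -0.003
grasp_force: 4.0
```

```bash
python3 rol.py
```

```text
tcp [ 0.54619793 -0.09544099  0.06062459] drive [-0.049  -0.0288] F drive [7.7 5.5] 2.6 gap -0.0032271157985407253
scene 33 roller [-0.0616 -0.0296] r 0.0955 q 0.41401165845797466
side 77 roller [-0.0676 -0.0234] r 0.1017 q 0.4753908103232685
wrist 4738 roller [-0.0727 -0.0269] r 0.0984 q 0.528560048849645
```

In the tool's units: 0.018 m is 0.72, 0.02 m is 0.8.

>>> {"method": "creep_tool", "body": {
  "deltas": [
    {"jaw":0,"d":[0.32,0,0]},
    {"jaw":0,"d":[0.56,0,0]},
    {"jaw":0,"d":[0.72,0,0]},
    {"jaw":0,"d":[0.8,0,0]},
    {"jaw":0,"d":[0.8,0,0]},
    {"jaw":0,"d":[0.8,0,0]}
  ]
}}

```text
time_s: 24.25
tcp_pos: [0.5279, -0.0954, 0.0607]
ee_rot: [[-0.998, 0.062, 0.015], [0.062, 0.998, -0.001], [-0.015, -0.0, -1.0]]
force: [11.5, 2.6, -1.0]
finger_gap: -0.005
grasp_force: 5.8
```

```bash
python3 rol.py
```

```text
tcp [ 0.52786618 -0.0954281   0.06069001] drive [-0.0673 -0.0298] F drive [11.3  3.3] -1.0 gap -0.004809031798636096
scene 35 roller [-0.0808 -0.0309] r 0.0954 q 0.6164854072542396
side 75 roller [-0.0839 -0.0265] r 0.1003 q 0.6392148025507536
wrist 4706 roller [-0.0895 -0.0289] r 0.0991 q 0.6994615381623043
```

>>> {"method": "creep_tool", "body": {
  "deltas": [
    {"jaw":0,"d":[0.08,0,0]},
    {"jaw":0,"d":[0.16,0,0]},
    {"jaw":0,"d":[0.16,0,0]},
    {"jaw":0,"d":[0.16,0,0]},
    {"jaw":0,"d":[0.16,0,0]}
  ]
}}

```text
time_s: 24.9
tcp_pos: [0.5274, -0.0955, 0.061]
ee_rot: [[-0.998, 0.062, 0.021], [0.061, 0.998, -0.001], [-0.021, 0.0, -1.0]]
force: [20.9, 2.5, -9.6]
finger_gap: 0.001
grasp_force: 10.3
```

```bash
python3 rol.py|head -1
```

```text
tcp [ 0.52741708 -0.09551726  0.06099364] drive [-0.0678 -0.03  ] F drive [20.7  3.8] -9.6 gap 0.0009553105710970565
```

>>> {"method": "creep_tool", "body": {
  "deltas": [
    {"jaw":0,"d":[0.08,0,0]},
    {"jaw":0,"d":[0.12,0,0]},
    {"jaw":0,"d":[0.12,0,0]},
    {"jaw":0,"d":[0.12,0,0]},
    {"jaw":0,"d":[0.12,0,0]}
  ]
}}

```text
time_s: 25.55
tcp_pos: [0.5271, -0.0956, 0.0612]
ee_rot: [[-0.998, 0.061, 0.026], [0.061, 0.998, -0.001], [-0.026, 0.001, -1.0]]
force: [28.8, 4.0, -15.2]
finger_gap: -0.002
grasp_force: 13.7
```

```bash
python3 rol.py
```

```text
tcp [ 0.52710548 -0.09557308  0.06121138] drive [-0.0681 -0.03  ] F drive [28.5  5.8] -15.2 gap -0.002355677502870994
scene 31 roller [-0.08   -0.0307] r 0.0955 q 0.6078409787693491
side 71 roller [-0.0832 -0.0265] r 0.1002 q 0.6330155146801496
wrist 4641 roller [-0.0901 -0.0291] r 0.0992 q 0.7059897417041265
```

The arm is hard on its stop: force climbs with no further travel. I'll ease off slightly, confirm it's steady and hand in.

In the tool's units: -0.003 m is -0.12.

>>> {"method": "creep_tool", "body": {
  "deltas": [
    {"jaw":0,"d":[-0.12,0,0]},
    {"jaw":0,"d":[-0.12,0,0]},
    {"jaw":0,"d":[-0.12,0,0]},
    {"jaw":0,"d":[-0.12,0,0]},
    {"jaw":0,"d":[-0.12,0,0]},
    {"jaw":0,"d":[-0.12,0,0]}
  ]
}}

```text
time_s: 26.3
tcp_pos: [0.5274, -0.0955, 0.061]
ee_rot: [[-0.998, 0.061, 0.021], [0.061, 0.998, -0.001], [-0.021, 0.0, -1.0]]
force: [20.8, 2.2, -8.8]
finger_gap: 0.002
grasp_force: 10.3
```

```bash
python3 rol.py; python3 - <<'E'
from h import *
c=load('side'); P=cloud(c).reshape(-1,3)
k=(abs(P[:,2]-.052)<.004)&(np.hypot(P[:,0]-.6038,P[:,1]-.0451)<.06); q=P[k]; print('plate top',len(q),cv2.minAreaRect((q[:,:2]*1e3).astype(np.float32)))
E
```

```text
tcp [ 0.52744417 -0.09551842  0.06100986] drive [-0.0678 -0.03  ] F drive [20.6  3.4] -8.8 gap 0.0023176136105105337
scene 35 roller [-0.0821 -0.0306] r 0.0959 q 0.6288549326352333
side 77 roller [-0.0838 -0.0266] r 0.1001 q 0.6384101440366494
wrist 4683 roller [-0.0898 -0.029 ] r 0.0991 q 0.7023453982950323
plate top 265 ((604.2455444335938, 46.436614990234375), (51.8758544921875, 81.9686279296875), 87.38632202148438)
```

```bash
python3 -c "
from station import robot
print(robot.job_done())"
```

```text
the job is handed in; nothing more can be done
None
```

I handed the job in at about 26 s: both plates are stacked on the motor pad, flush to within about 0.5 mm by my measurements, and the robot is still holding the tensioner arm against its stop with about 20 N; I viewed 12 pictures, over the limit of 10.

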